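# Lever up a transformer plate and shim it

## Task

Take the blue-handled pry bar, put its tip under the overhanging front edge of the heavy transformer's plate, across the red fulcrum block, and press the handle down so that the edge comes up; let go with the handle down on the bench and the bar's weight holds the edge up. Then slip the tall yellow shim, standing flat on the bench, end first a little way under the raised edge beside the bar, and let go of it. Do not shove the transformer out of its place, and leave the low white block where it is.

Things in the scene. Friction and masses are not known exactly. Their poses are not given: they have to be found in the camera images.
- plate_edge (a point): Heavy loose transformer (2 kg) on an aluminium plate: 200 mm deep, 260 along its front edge, 6 thick, underside 36 mm above the bench on two black runners; the first begins 60 mm in from the edge, the tall core on top 95 mm in. This point: middle of the front edge, at the underside. x level, in under the plate (the way bar and shim go in), y along the edge, z up. It tips about the rear runner.
- fulcrum_top (a point): Red fulcrum block fixed to the bench about 40 mm in front of the plate's edge: 50 mm long along the edge, 40 deep, 30 tall, rounded crest of radius 8. This point: middle of the crest, at its top; axes as the plate's. The bar enters across it sloping 16 degrees tip down; when levered, 7 degrees tip up, handle end on the bench, the edge is some 14 mm higher.
- bar_centre (a point): Steel pry bar, 300 mm, 0.92 kg, lying flat: blue handle 170 long, 24 wide, 24 tall; bare blade 130 long, 20 wide, 10 thick, undersides flush. This point: balance point in the handle, 12 mm above the underside, 183.5 behind the tip. x to the tip, z up. With the tip 20 to 40 mm under the edge, over the fulcrum, its own weight keeps the edge up once the handle is down.
- shim_centre (a point): Yellow shim block, 120 mm long, 36 wide, 42 tall, 0.12 kg, flat on the bench (a low white block beside it, 26 mm tall, is not wanted). This point: its centre, 21 mm up; x along its length, ends alike, z up. Too tall to go in until the edge is raised; in place, its end is about 30 mm under the edge, its middle line 70 mm or more to one side of the bar's, within the edge's length.

How it is judged:
By the outcome, as a careful person would: the job done as asked, in the order asked, and still so for the second after the job is handed in, with the robot touching nothing.
It also fails if it takes over 62 s, if anything falls off the work surface, if the arm or the gripper's body presses on something with over 40 N, if the wrist force passes 120 N, or if a joint passes its speed limit or range.

## Robot

A 6-joint arm with a two-finger parallel gripper is mounted at the origin on the work surface. World frame = base frame: x ahead of the robot, y to its left, z up, the work surface at z = 0. Lengths are in mm, angles in rad, forces in N, time in s.
With the tool pointing down it reaches from about 375 to 975 mm from the base axis. Payload 3.8 kg.
Tool frame: the origin (TCP) lies at the very end of the fingers, on their centre line; the grasp point (between the pads) lies grip_depth behind it (grip_depth is the distance from the TCP to the grasp point, in mm); z points along the fingers, y is the line along which they close (so a half turn about z gives the same grasp; the last joint's range is limited). The gripper opens to 85 mm and grips with 20 to 120 N. Pads are 22 mm wide; open, the fingers measure 114 mm over their backs; the gripper's body (76 mm by 85 mm) begins 54 mm behind the grasp point. The pads swing forward as they close: fully open they stand 13 mm farther back than shut.
Start: joints at [-1.35, 0.264, 1.604, -0, 1.274, -0.037], TCP at [172.088, -652.689, 201.68] pointing down, gripper open.
Joint ranges: [-2.63, 2.63], [-0.94, 2.18], [0.31, 2.57], [-1.31, 4.45], [0, 2.66], [-2.55, 2.55]. Speed limits (rad/s): [2.57, 2.57, 3.14, 3.14, 3.14, 3.14].

## Interface

Orientations are given as a unit quaternion [w, x, y, z].
In Python, from cell import * gives the robot as it stands.
- The arm moves only by the tool step_arm, never from a script. Its argument "steps" is a list of rows, each an object of numbers: "grip": the opening, from 0 (shut) to 1 (fully open); "x", "y", "z": the shift along the tool's x, y, z in m; "ax", "ay", "az": the turn, a rotation vector about the tool's x, y, z in degrees. A call has 1 to 12 rows; each row shifts and turns the commanded pose from where the row before left it, along the tool's axes as they then stand; what a row does not reach is not made up. A row lasts 1/10 s, in which the tool goes at most 50 mm and 8.59 degrees, less where a joint would pass 70% of its speed; a pose out of reach is approached as far as the arm can. A call with a gripper value outside its range is refused whole. The fingers move at their own pace and stop on an object; "grip_force" is the grip in N (left out, the last holds). Time passes only in rows, so rows that do not move let the fingers close. It gives the time, the measured TCP pose, the force, the opening and the grip force at its end, in the units of the state.
- state(): the state, without advancing time (a new reading comes with each control period).
- grab_frame(name): name is "scene" or "top" or "wrist"; returns (picture, depth): 420x560x3 uint8, blue, green, red; 420x560 float32, mm along the optical axis (not along the pixel's ray), 0 where there is no reading.
- calibration(name): a dict with "fx", "fy", "cx", "cy" (pixels), "dist" ([k1, k2, p1, p2, k3] as OpenCV has them; the pictures are not rectified), "R" (3x3) and "t" (3): a world point X has camera coordinates R X + t. Camera axes: x right, y down, z forward; pixel columns grow to the right and rows downward; lengths in mm; the calibration is good to about 2 mm. A picture is of the moment at which its call begins: read the wrist's pose just before it. calibration takes no time and is no camera call; for the wrist camera it gives the pose at the moment of the call.
- close_job(): hands the job in; it is judged then, once.
The state is a dict: "time": time; "joint_pos": joint angles; "dq": joint speeds; "tau": joint torques, N m; "position": TCP position; "tcp_rot": TCP orientation; "force": force on the tool from outside, world axes, zero at the start; "wrist_torque": the same for the moment, N m; "width": opening from 0.0 (shut) to 1.0 (fully open); "finger_force": force on a finger pad.
Only numpy, scipy, OpenCV 4.12 (cv2) and the standard library are available. Lean on these libraries where they do the work, as an engineer would, in place of code of your own. Each camera call takes 0.05 s, during which the arm holds its last target. There are 200 camera calls.

## Working session

There is one attempt and no reset: what is moved stays moved. The work goes in short steps, Python scripts to look and compute and a tool call to move; the robot and the scene stay as the last step left them, time stands still between calls to the robot, and variables do not carry over. Pictures are saved under pics/ and viewed, at most 10 in all, crops included, and the job is handed in when it is done.

Besides the shell and the picture viewer there is one more tool, called after "Request:" as name(argument=value, ...) on one line, values as JSON. step_arm: Moves the arm, as the interface text tells. Its arguments: {"type":"object","properties":{"steps":{"type":"array"},"grip_force":{"type":"number"}},"required":["steps"]}

```bash
ls; mkdir -p pics; python3 - <<'E'
from cell import *
import cv2,numpy as np
s=state();print({k:np.round(v,3).tolist() for k,v in s.items()})
for n in("top","scene"):
    p,d=grab_frame(n);cv2.imwrite(f"pics/{n}1.png",p);np.save(f"{n}1d.npy",d);c=calibration(n);print(n,{k:np.round(v,3).tolist() for k,v in c.items()})
E
```

```text
pics
{'time': 0.0, 'joint_pos': [-1.35, 0.265, 1.605, 0.0, 1.274, -0.037], 'dq': [0.001, -0.001, -0.0, 0.001, 0.0, 0.0], 'tau': [0.002, -51.511, -36.732, -0.0, 0.013, -0.0], 'position': [171.912, -651.895, 200.312], 'tcp_rot': [-0.001, 0.992, 0.129, -0.0], 'force': [-0.678, 0.414, 0.628], 'wrist_torque': [0.035, 0.029, 0.004], 'finger_force': 0.0, 'width': 1.002}
top {'fx': 402.918, 'fy': 402.918, 'cx': 286.149, 'cy': 214.19, 'dist': [-0.102, 0.0, 0.0, 0.0, 0.0], 'R': [[0.152, -0.988, -0.005], [-0.967, -0.147, -0.208], [0.205, 0.036, -0.978]], 't': [-167.216, 513.677, 813.996]}
scene {'fx': 432.404, 'fy': 432.404, 'cx': 285.672, 'cy': 209.061, 'dist': [0.032, 0.0, 0.0, 0.0, 0.0], 'R': [[0.67, 0.742, 0.006], [0.432, -0.383, -0.817], [-0.604, 0.55, -0.577]], 't': [-290.597, -228.514, 1218.212]}
```

View pics/top1.png

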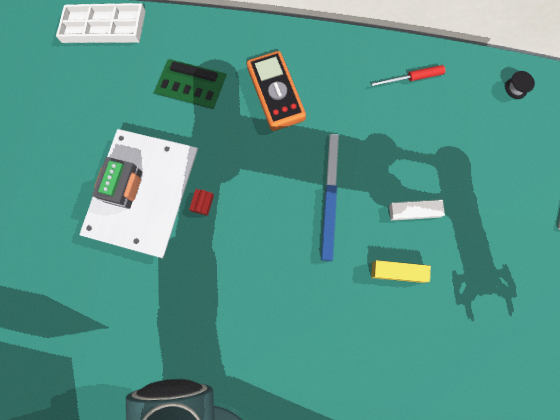

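View pics/scene1.png

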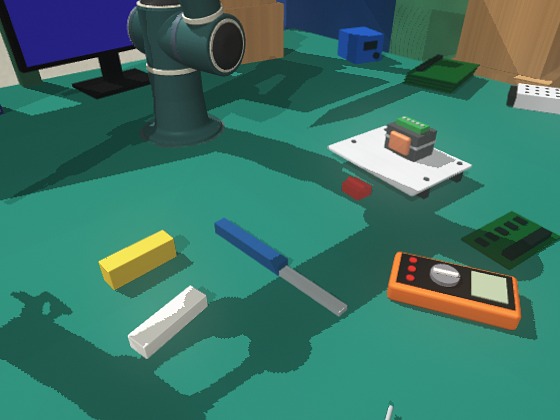

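The top view shows the plate with its front edge from (198,149) to (163,257), the red fulcrum at (202,202) and the bar from its tip at (334,135) to its handle end at (327,260). The yellow shim is at (402,272) and the white block at (417,211). The scene view agrees with this.

```bash
cat > h.py <<'E'
import cv2,numpy as np
from scipy.spatial.transform import Rotation as Rt
def cloud(d,c):
    h,w=d.shape;u,v=np.meshgrid(np.arange(w),np.arange(h))
    K=np.array([[c['fx'],0,c['cx']],[0,c['fy'],c['cy']],[0,0,1.]])
    n=cv2.undistortPoints(np.stack([u,v],-1).reshape(-1,1,2).astype(np.float64),K,np.array(c['dist'],float)).reshape(h,w,2)
    X=np.dstack([n[...,0]*d,n[...,1]*d,d])
    return (X-np.array(c['t']))@np.array(c['R'])
def masks(p):
    H,S,V=[a.astype(int) for a in cv2.split(cv2.cvtColor(p,cv2.COLOR_BGR2HSV))]
    return dict(yellow=(H>20)&(H<35)&(S>120)&(V>90),blue=(H>105)&(H<130)&(S>100)&(V>50),red=((H<6)|(H>174))&(S>130)&(V>50),grey=(S<60)&(V>70))
def rect(P):
    (c,s,a)=cv2.minAreaRect(P[:,:2].astype(np.float32));b=cv2.boxPoints((c,s,a))
    return np.round(c,1),np.round(s,1),round(a,1),np.round(b).tolist()
E
python3 - <<'E'
from cell import *
from h import *
p=cv2.imread("pics/top1.png");d=np.load("top1d.npy");W=cloud(d,calibration("top"));M=masks(p)
def roi(m,x0,x1,y0,y1):
    r=np.zeros_like(m);r[y0:y1,x0:x1]=1;return m&r&(d>0)
for n,m,z in [("shim",roi(M["yellow"],360,440,250,290),(35,50)),("handle",roi(M["blue"],310,345,170,270),(16,32)),
  ("blade",roi(M["grey"],320,345,128,188),(4,18)),("fulc",roi(M["red"],185,215,185,218),(10,40)),("plate",roi(M["grey"],70,205,120,265),(30,52)),("white",roi(M["grey"],380,450,195,225),(20,34))]:
    P=W[m];print(n,len(P),"z pct",np.round(np.percentile(P[:,2],[5,50,95]),1));P=P[(P[:,2]>z[0])&(P[:,2]<z[1])];print("  ",len(P),*rect(P),"mean",P.mean(0).round(1))
E
```

```text
shim 1014 z pct [24.2 41.2 43.8]
   930 [ 450.4 -351.6] [ 35.9 119.9] 2.7 [[430.0, -293.0], [435.0, -412.0], [471.0, -411.0], [466.0, -291.0]] mean [ 450.3 -351.1   41.4]
handle 777 z pct [16.5 23.2 25.8]
   739 [ 537.2 -183.7] [170.  22.] 4.0 [[452.0, -179.0], [453.0, -201.0], [623.0, -189.0], [621.0, -167.0]] mean [ 535.2 -183.5   23.2]
blade 474 z pct [-0.7  9.4 12.2]
   425 [ 690.3 -172.6] [125.6  20.5] 5.1 [[627.0, -168.0], [629.0, -188.0], [754.0, -177.0], [752.0, -157.0]] mean [ 689.5 -173.     9.6]
fulc 434 z pct [13.  22.5 30. ]
   417 [540.6 109.8] [41.2 50.8] 84.3 [[513.0, 92.0], [564.0, 87.0], [568.0, 128.0], [517.0, 133.0]] mean [539.6 108.5  23.4]
plate 8960 z pct [ 38.7  41.8 101.1]
   7914 [540.2 249.6] [203.3 261.7] 84.2 [[400.0, 162.0], [660.0, 135.0], [681.0, 338.0], [420.0, 364.0]] mean [532.4 236.2  41.6]
white 967 z pct [ 4.4 24.8 27.6]
   827 [ 596.1 -378.2] [ 36.8 120.1] 12.4 [[565.0, -324.0], [591.0, -441.0], [627.0, -433.0], [601.0, -316.0]] mean [ 595.4 -377.2   25.1]
```

```bash
cat >> h.py <<'E'
# scene, world mm
A=np.radians(84.2);N=np.array([np.cos(A),np.sin(A),0]);L=np.array([-np.sin(A),np.cos(A),0]);Z=np.array([0,0,1.])
EDGE=np.array([530.,149,36]);FUL=np.array([540.2,109.3,30])
def toolR(yaw,pitch=0): # tool x along heading yaw, pitched tip-up by pitch (deg), tool z down
    y,p=np.radians([yaw,pitch]);h=np.array([np.cos(y),np.sin(y),0]);x=h*np.cos(p)+Z*np.sin(p);yy=np.cross(Z,h)*-1
    return np.column_stack([x,yy,np.cross(x,yy)])
def tool(s):
    q=s['tcp_rot'];return Rt.from_quat([q[1],q[2],q[3],q[0]]).as_matrix()
def plan(s,pos,R,gd=0):  # pos = wanted TCP; translation in present tool axes, then turn
    R0=tool(s);d=R0.T@(np.array(pos)-s['position'])/1000
    r=np.degrees(Rt.from_matrix(R0.T@R).as_rotvec());print("shift m",d.round(4),"len",round(np.linalg.norm(d),3),"turn deg",r.round(2))
E
python3 - <<'E'
from cell import *
import cell
from h import *
print([ (k,getattr(cell,k)) for k in dir(cell) if not k.startswith('_') and not callable(getattr(cell,k))])
print((FUL-EDGE)@N,(FUL-EDGE)@L)
s=state();plan(s,[570,-181,100],toolR(4.4))
E
```

```text
[('grip_depth', 18.700000000000003)]
-38.46598990923684 -14.159718228216654
shift m [ 0.505  -0.3537  0.1012] len 0.625 turn deg [-1.200e-01  1.000e-02  1.037e+01]
```

Request:
step_arm(steps=[{"x": 0.0389, "y": -0.0272, "grip": 1}, {"x": 0.0389, "y": -0.0272}, {"x": 0.0389, "y": -0.0272}, {"x": 0.0389, "y": -0.0272}, {"x": 0.0389, "y": -0.0272}, {"x": 0.0389, "y": -0.0272}, {"x": 0.0389, "y": -0.0272}, {"x": 0.0389, "y": -0.0272}, {"x": 0.0389, "y": -0.0272}, {"x": 0.0389, "y": -0.0272}, {"x": 0.0389, "y": -0.0272}, {"x": 0.0389, "y": -0.0272}])

```text
$.steps[0]: bad value
```

Request:
step_arm(steps=[{"x": 0.0389, "y": -0.0272}, {"az": 5.2, "z": 0.02}, {"az": 5.2, "z": 0.02}, {"z": 0}])

```text
$.steps[0]: bad value
```

```bash
python3 - <<'E'
from cell import *
from h import *
s=state();print(s['time'],s['position']);plan(s,[570,-181,3],toolR(4.4))
c=calibration("wrist");p,d=grab_frame("wrist");cv2.imwrite("pics/w1.png",p);W=cloud(d,c);m=masks(p)
P=W[m["blue"]&(d>0)];P=P[(P[:,2]>16)&(P[:,2]<32)&(P[:,0]>430)&(P[:,0]<640)&(abs(P[:,1]+180)<40)];print(len(P),P.mean(0),*rect(P))
P=W[m["grey"]&(d>0)];P=P[(P[:,2]>5)&(P[:,2]<18)&(P[:,0]>600)&(P[:,0]<780)&(abs(P[:,1]+175)<40)];print(len(P),P.mean(0),*rect(P))
E
```

```text
0.1 [ 171.95724412 -651.9717507   200.46295021]
shift m [ 0.5049 -0.3535  0.1982] len 0.647 turn deg [-1.200e-01  1.000e-02  1.037e+01]
0 [nan nan nan] [0. 0.] [0. 0.] 0.0 [[0.0, 0.0], [0.0, 0.0], [0.0, 0.0], [0.0, 0.0]]
0 [nan nan nan] [0. 0.] [0. 0.] 0.0 [[0.0, 0.0], [0.0, 0.0], [0.0, 0.0], [0.0, 0.0]]<stdin>:5: RuntimeWarning: Mean of empty slice.
  ret = um.true_divide(
<stdin>:6: RuntimeWarning: Mean of empty slice.
```

Request:
step_arm(steps=[{"grip": 1.0, "x": 0.0389, "y": -0.0272, "z": 0.0, "ax": 0.0, "ay": 0.0, "az": 0.0}])

```text
time: 0.25
position: [200.0, -619.1, 200.7]
tcp_rot: [0.001, 0.992, 0.126, -0.001]
force: [1.0, 0.3, 0.8]
width: 0.999
finger_force: 0.0
```

Request:
step_arm(steps=[{"grip": 1.0, "x": 0.0389, "y": -0.0272, "z": 0.0, "ax": 0.0, "ay": 0.0, "az": 0.0}, {"grip": 1.0, "x": 0.0389, "y": -0.0272, "z": 0.0, "ax": 0.0, "ay": 0.0, "az": 0.0}, {"grip": 1.0, "x": 0.0389, "y": -0.0272, "z": 0.0, "ax": 0.0, "ay": 0.0, "az": 0.0}, {"grip": 1.0, "x": 0.0389, "y": -0.0272, "z": 0.0, "ax": 0.0, "ay": 0.0, "az": 0.0}, {"grip": 1.0, "x": 0.0389, "y": -0.0272, "z": 0.0, "ax": 0.0, "ay": 0.0, "az": 0.0}, {"grip": 1.0, "x": 0.0389, "y": -0.0272, "z": 0.0, "ax": 0.0, "ay": 0.0, "az": 0.0}, {"grip": 1.0, "x": 0.0389, "y": -0.0272, "z": 0.0, "ax": 0.0, "ay": 0.0, "az": 0.0}, {"grip": 1.0, "x": 0.0389, "y": -0.0272, "z": 0.0, "ax": 0.0, "ay": 0.0, "az": 0.0}, {"grip": 1.0, "x": 0.0389, "y": -0.0272, "z": 0.0, "ax": 0.0, "ay": 0.0, "az": 0.0}, {"grip": 1.0, "x": 0.0389, "y": -0.0272, "z": 0.0, "ax": 0.0, "ay": 0.0, "az": 0.0}, {"grip": 1.0, "x": 0.0389, "y": -0.0272, "z": 0.0, "ax": 0.0, "ay": 0.0, "az": 0.0}, {"grip": 1.0, "x": 0.0389, "y": -0.0272, "z": 0.0, "ax": 0.0, "ay": 0.0, "az": 0.0}])

```text
time: 1.45
position: [571.7, -180.1, 201.5]
tcp_rot: [0.0, 0.992, 0.129, -0.0]
force: [0.5, -0.7, -0.2]
width: 1.002
finger_force: 0.0
```

Request:
step_arm(steps=[{"grip": 1.0, "x": 0.0, "y": 0.0, "z": 0.02, "ax": 0.0, "ay": 0.0, "az": 5.2}, {"grip": 1.0, "x": 0.0, "y": 0.0, "z": 0.02, "ax": 0.0, "ay": 0.0, "az": 5.2}, {"grip": 1.0, "x": 0.0, "y": 0.0, "z": 0.0, "ax": 0.0, "ay": 0.0, "az": 0.0}, {"grip": 1.0, "x": 0.0, "y": 0.0, "z": 0.0, "ax": 0.0, "ay": 0.0, "az": 0.0}])

```text
time: 1.85
position: [570.3, -181.7, 161.1]
tcp_rot: [-0.0, 0.999, 0.039, -0.001]
force: [0.4, -0.5, 0.3]
width: 1.004
finger_force: 0.0
```

```bash
python3 - <<'E'
from cell import *
from h import *
s=state();print(s['time'],s['position']);plan(s,[570,-181,3],toolR(4.4))
c=calibration("wrist");p,d=grab_frame("wrist");cv2.imwrite("pics/w1.png",p);W=cloud(d,c);m=masks(p)
P=W[m["blue"]&(d>0)];P=P[(P[:,2]>16)&(P[:,2]<32)&(P[:,0]>430)&(P[:,0]<640)&(abs(P[:,1]+180)<40)];print(len(P),P.mean(0),*rect(P))
P=W[m["grey"]&(d>0)];P=P[(P[:,2]>5)&(P[:,2]<18)&(P[:,0]>600)&(P[:,0]<780)&(abs(P[:,1]+175)<40)];print(len(P),P.mean(0),*rect(P))
E
```

```text
1.85 [ 570.32551809 -181.65608803  161.14897835]
shift m [-0.     -0.0006  0.1581] len 0.158 turn deg [-0.04  0.09  0.09]
4615 [ 542.54186039 -183.29378568   22.55061326] [ 536.1 -183.6] [170.2  23. ] 4.0 [[450.0, -178.0], [452.0, -201.0], [622.0, -189.0], [620.0, -166.0]]
3154 [ 675.2093767  -173.97777484    8.66148181] [ 673.9 -174.4] [106.3  19.8] 4.2 [[620.0, -168.0], [622.0, -188.0], [728.0, -180.0], [726.0, -161.0]]
```

Request:
step_arm(steps=[{"grip": 1.0, "x": -0.001, "y": 0.0, "z": 0.045, "ax": 0.0, "ay": 0.0, "az": 0.0}, {"grip": 1.0, "x": 0.0, "y": 0.0, "z": 0.045, "ax": 0.0, "ay": 0.0, "az": 0.3}, {"grip": 1.0, "x": 0.0, "y": 0.0, "z": 0.04, "ax": 0.0, "ay": 0.0, "az": 0.0}, {"grip": 1.0, "x": 0.0, "y": 0.0, "z": 0.02, "ax": 0.0, "ay": 0.0, "az": 0.0}, {"grip": 1.0, "x": 0.0, "y": 0.0, "z": 0.008, "ax": 0.0, "ay": 0.0, "az": 0.0}, {"grip": 0.0, "x": 0.0, "y": 0.0, "z": 0.0, "ax": 0.0, "ay": 0.0, "az": 0.0}, {"grip": 0.0, "x": 0.0, "y": 0.0, "z": 0.0, "ax": 0.0, "ay": 0.0, "az": 0.0}, {"grip": 0.0, "x": 0.0, "y": 0.0, "z": 0.0, "ax": 0.0, "ay": 0.0, "az": 0.0}, {"grip": 0.0, "x": 0.0, "y": 0.0, "z": 0.0, "ax": 0.0, "ay": 0.0, "az": 0.0}, {"grip": 0.0, "x": 0.0, "y": 0.0, "z": 0.0, "ax": 0.0, "ay": 0.0, "az": 0.0}, {"grip": 0.0, "x": 0.0, "y": 0.0, "z": 0.0, "ax": 0.0, "ay": 0.0, "az": 0.0}, {"grip": 0.0, "x": 0.0, "y": 0.0, "z": 0.0, "ax": 0.0, "ay": 0.0, "az": 0.0}], grip_force=110)

```text
time: 3.1
position: [570.0, -181.9, 3.9]
tcp_rot: [0.0, 0.999, 0.036, 0.0]
force: [0.3, -0.1, 0.9]
width: 0.0
finger_force: 0.0
```

```bash
python3 - <<'E'
from cell import *
from h import *
s=state();print(s)
p,d=grab_frame("wrist");q,e=grab_frame("scene");cv2.imwrite("pics/w2.png",np.hstack([cv2.resize(p,(400,300)),cv2.resize(q[150:350,150:417],(400,300))]))
E
```

```text
{'time': 3.1, 'joint_pos': array([-3.50539335e-01,  3.14911771e-01,  1.93660345e+00,  2.47900588e-05,
        8.89784225e-01,  1.14908046e+00]), 'dq': array([-0.00081636,  0.00366016,  0.00227322, -0.00066356,  0.00053264,
       -0.00115706]), 'tau': array([-6.93096299e-03, -4.74804103e+01, -2.99471802e+01, -2.24750570e-04,
       -5.90309413e-03, -3.74065294e-04]), 'position': array([ 570.01676059, -181.90081139,    3.89476751]), 'tcp_rot': array([4.62894128e-05, 9.99367071e-01, 3.55729552e-02, 1.39437231e-04]), 'force': array([ 0.32331428, -0.1402966 ,  0.85226794]), 'wrist_torque': array([ 7.08461528e-02,  2.49513213e-02, -6.01099157e-05]), 'finger_force': 0.0, 'width': 0.00041486742749380736}
```

View pics/w2.png

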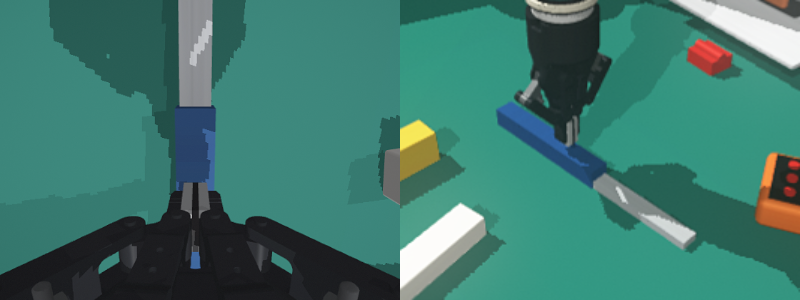

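The picture shows the fingers shut over the handle, with the tips at about (570,140) in the right half. They look to be on top of the handle, not astride it. I'll measure the true height of the fingertips.

```bash
python3 - <<'E'
from cell import *
from h import *
p,d=grab_frame("scene");c=calibration("scene");W=cloud(d,c)
cv2.imwrite("pics/s3.png",cv2.resize(p[180:290,200:300],(700,770))[:600])
R=np.array(c['R']);t=np.array(c['t'])
for z in(0,4,12,24,40):
    X=R@np.array([570,-182,z])+t;print(z,(c['fx']*X[0]/X[2]+c['cx']).round(1),(c['fy']*X[1]/X[2]+c['cy']).round(1))
g=cv2.cvtColor(p,cv2.COLOR_BGR2GRAY)
for v in range(215,260,3):
    print(v,[ (u,*W[v,u].round().astype(int),int(g[v,u])) for u in range(246,276,5)])
E
```

```text
0 261.1 257.7
4 261.1 256.1
12 260.9 252.6
24 260.8 247.5
40 260.5 240.4
215 [(246, np.int64(448), np.int64(-122), np.int64(-1), 122), (251, np.int64(568), np.int64(-198), np.int64(101), 37), (256, np.int64(582), np.int64(-199), np.int64(109), 37), (261, np.int64(587), np.int64(-193), np.int64(109), 38), (266, np.int64(1029), np.int64(-541), np.int64(518), 35), (271, np.int64(587), np.int64(-171), np.int64(98), 36)]
218 [(246, np.int64(456), np.int64(-128), np.int64(-1), 105), (251, np.int64(564), np.int64(-196), np.int64(92), 37), (256, np.int64(580), np.int64(-197), np.int64(101), 40), (261, np.int64(590), np.int64(-195), np.int64(105), 38), (266, np.int64(581), np.int64(-177), np.int64(92), 36), (271, np.int64(582), np.int64(-168), np.int64(88), 37)]
221 [(246, np.int64(585), np.int64(-221), np.int64(110), 34), (251, np.int64(565), np.int64(-196), np.int64(86), 42), (256, np.int64(578), np.int64(-196), np.int64(94), 35), (261, np.int64(589), np.int64(-194), np.int64(99), 37), (266, np.int64(583), np.int64(-179), np.int64(88), 36), (271, np.int64(582), np.int64(-168), np.int64(82),
[... 3400 characters left out ...]
 np.int64(24), 61)]
254 [(246, np.int64(544), np.int64(-196), np.int64(0), 101), (251, np.int64(557), np.int64(-194), np.int64(7), 68), (256, np.int64(572), np.int64(-195), np.int64(18), 67), (261, np.int64(583), np.int64(-192), np.int64(24), 83), (266, np.int64(589), np.int64(-186), np.int64(23), 59), (271, np.int64(595), np.int64(-179), np.int64(24), 59)]
257 [(246, np.int64(549), np.int64(-200), np.int64(-1), 118), (251, np.int64(557), np.int64(-195), np.int64(1), 88), (256, np.int64(571), np.int64(-194), np.int64(10), 68), (261, np.int64(584), np.int64(-193), np.int64(17), 67), (266, np.int64(595), np.int64(-191), np.int64(24), 84), (271, np.int64(600), np.int64(-184), np.int64(23), 58)]
```

View pics/s3.png

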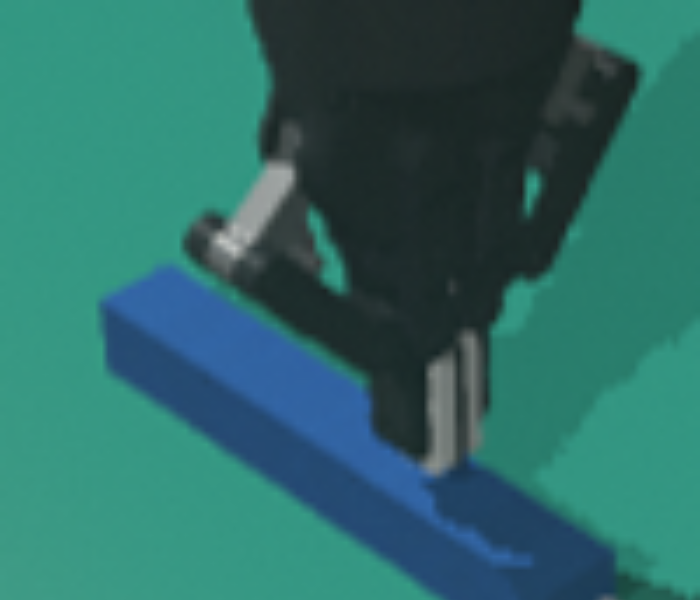

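The shut fingertips are really about 33 mm above the bench, while the reported z is 4. So the finger ends sit about 29 mm behind the reported TCP, which agrees sideways. I'll allow for that from here on: open, go 26 mm deeper and grip again.

Request:
step_arm(steps=[{"grip": 1.0, "x": 0.0, "y": 0.0, "z": 0.0, "ax": 0.0, "ay": 0.0, "az": 0.0}, {"grip": 1.0, "x": 0.0, "y": 0.0, "z": 0.0, "ax": 0.0, "ay": 0.0, "az": 0.0}, {"grip": 1.0, "x": 0.0, "y": 0.0, "z": 0.0, "ax": 0.0, "ay": 0.0, "az": 0.0}, {"grip": 1.0, "x": 0.0, "y": 0.0, "z": 0.0, "ax": 0.0, "ay": 0.0, "az": 0.0}, {"grip": 1.0, "x": -0.001, "y": 0.0, "z": 0.0, "ax": 0.0, "ay": 0.0, "az": 0.0}, {"grip": 1.0, "x": 0.0, "y": 0.0, "z": 0.007, "ax": 0.0, "ay": 0.0, "az": 0.0}, {"grip": 1.0, "x": 0.0, "y": 0.0, "z": 0.007, "ax": 0.0, "ay": 0.0, "az": 0.0}, {"grip": 1.0, "x": 0.0, "y": 0.0, "z": 0.006, "ax": 0.0, "ay": 0.0, "az": 0.0}, {"grip": 1.0, "x": 0.0, "y": 0.0, "z": 0.006, "ax": 0.0, "ay": 0.0, "az": 0.0}, {"grip": 1.0, "x": 0.0, "y": 0.0, "z": 0.0, "ax": 0.0, "ay": 0.0, "az": 0.0}])

```text
time: 4.25
position: [567.7, -181.5, -23.9]
tcp_rot: [-0.001, 0.999, 0.036, -0.001]
force: [-0.6, -0.2, -0.5]
width: 1.0
finger_force: 0.0
```

Request:
step_arm(steps=[{"grip": 0.0, "x": 0.0, "y": 0.0, "z": 0.0, "ax": 0.0, "ay": 0.0, "az": 0.0}, {"grip": 0.0, "x": 0.0, "y": 0.0, "z": 0.0, "ax": 0.0, "ay": 0.0, "az": 0.0}, {"grip": 0.0, "x": 0.0, "y": 0.0, "z": 0.0, "ax": 0.0, "ay": 0.0, "az": 0.0}, {"grip": 0.0, "x": 0.0, "y": 0.0, "z": 0.0, "ax": 0.0, "ay": 0.0, "az": 0.0}, {"grip": 0.0, "x": 0.0, "y": 0.0, "z": 0.0, "ax": 0.0, "ay": 0.0, "az": 0.0}, {"grip": 0.0, "x": 0.0, "y": 0.0, "z": 0.0, "ax": 0.0, "ay": 0.0, "az": 0.0}, {"grip": 0.0, "x": 0.0, "y": 0.0, "z": 0.0, "ax": 0.0, "ay": 0.0, "az": 0.0}], grip_force=110)

```text
time: 4.95
position: [569.3, -182.0, -21.5]
tcp_rot: [0.0, 0.999, 0.035, 0.0]
force: [-1.4, 1.4, 5.1]
width: 0.25
finger_force: 109.4
```

Request:
step_arm(steps=[{"grip": 0.0, "x": 0.0, "y": 0.0, "z": -0.01, "ax": 0.0, "ay": 0.0, "az": 0.0}, {"grip": 0.0, "x": 0.0, "y": 0.0, "z": -0.025, "ax": 0.0, "ay": 0.0, "az": 0.0}, {"grip": 0.0, "x": 0.0, "y": 0.0, "z": -0.035, "ax": 0.0, "ay": 0.0, "az": 0.0}, {"grip": 0.0, "x": 0.0, "y": 0.0, "z": -0.04, "ax": 0.0, "ay": 0.0, "az": 0.0}, {"grip": 0.0, "x": 0.0, "y": 0.0, "z": -0.03, "ax": 0.0, "ay": 0.0, "az": 0.0}, {"grip": 0.0, "x": 0.0, "y": 0.0, "z": 0.0, "ax": 0.0, "ay": 0.0, "az": -3.5}, {"grip": 0.0, "x": 0.0, "y": 0.0, "z": 0.0, "ax": 0.0, "ay": 0.0, "az": -7.0}, {"grip": 0.0, "x": 0.0, "y": 0.0, "z": 0.0, "ax": 0.0, "ay": 0.0, "az": -7.0}, {"grip": 0.0, "x": 0.0, "y": 0.0, "z": 0.0, "ax": 0.0, "ay": 0.0, "az": -7.0}, {"grip": 0.0, "x": 0.0, "y": 0.0, "z": 0.0, "ax": 0.0, "ay": 0.0, "az": -7.0}, {"grip": 0.0, "x": 0.0, "y": 0.0, "z": 0.0, "ax": 0.0, "ay": 0.0, "az": -7.0}, {"grip": 0.0, "x": 0.0, "y": 0.0, "z": 0.0, "ax": 0.0, "ay": 0.0, "az": -7.0}])

```text
time: 6.15
position: [566.6, -181.2, 115.2]
tcp_rot: [-0.002, 0.907, 0.422, -0.002]
force: [0.6, 0.0, -8.3]
width: 0.247
finger_force: 109.1
```

Request:
step_arm(steps=[{"grip": 0.0, "x": 0.0, "y": 0.0, "z": 0.0, "ax": 0.0, "ay": 0.0, "az": -7.0}, {"grip": 0.0, "x": 0.0, "y": 0.0, "z": 0.0, "ax": 0.0, "ay": 0.0, "az": -7.0}, {"grip": 0.0, "x": 0.0, "y": 0.0, "z": 0.0, "ax": 0.0, "ay": 0.0, "az": -7.0}, {"grip": 0.0, "x": 0.0, "y": 0.0, "z": 0.0, "ax": 0.0, "ay": 0.0, "az": -7.0}, {"grip": 0.0, "x": 0.0, "y": 0.0, "z": 0.0, "ax": 0.0, "ay": 0.0, "az": -4.0}, {"grip": 0.0, "x": 0.0, "y": 0.0, "z": 0.0, "ax": 0.0, "ay": 0.0, "az": -2.0}, {"grip": 0.0, "x": 0.0, "y": 0.0, "z": 0.0, "ax": 0.0, "ay": 0.0, "az": 0.0}])

```text
time: 6.85
position: [566.8, -181.3, 115.4]
tcp_rot: [-0.002, 0.746, 0.666, -0.001]
force: [-0.8, -0.4, -9.0]
width: 0.254
finger_force: 109.1
```

```bash
cat >> h.py <<'E'
TIPX,UND=183.,21.5   # bar tip ahead of TCP along tool x; underside behind TCP along tool z
def barpose(pitch,s,clear=0,yaw=84.2): # TCP for bar over the crest, tip s past it
    R=toolR(yaw,pitch);u=R[:,0];w=-R[:,2];tip=FUL-8*Z+(8+clear)*w+s*u
    return tip-TIPX*u-UND*w,R
E
python3 - <<'E'
from cell import *
from h import *
s=state();print(s['time'],s['position'],s['force'],s['width'])
for a in[(0,-60,60),(-16,-30,4),(-16,72,2.5),(-16,72,0),(7,72,0)]:
    p,R=barpose(*a);print(a,p.round(1));plan(s,p,R)
E
```

```text
6.85 [ 566.76898005 -181.27469965  115.37380398] [-0.78023496 -0.41426276 -8.95500943] 0.25351169536569645
(0, -60, 60) [ 515.6 -132.5   68.5]
shift m [ 0.0427 -0.0561  0.0472] len 0.085 turn deg [-0.26 -0.06 -0.63]
(-16, -30, 4) [519.2 -97.   71.6]
shift m [ 0.0784 -0.0565  0.0441] len 0.106 turn deg [ -0.35 -16.06  -0.59]
(-16, 72, 2.5) [5.291e+02 1.000e-01 4.200e+01]
shift m [ 0.176  -0.0574  0.0738] len 0.199 turn deg [ -0.35 -16.06  -0.59]
(-16, 72, 0) [529.   -0.6  39.6]
shift m [ 0.1753 -0.0574  0.0762] len 0.2 turn deg [ -0.35 -16.06  -0.59]
(7, 72, 0) [529.2   1.3  -4.9]
shift m [ 0.1771 -0.0572  0.1207] len 0.222 turn deg [-0.22  6.94 -0.64]
```

Request:
step_arm(steps=[{"grip": 0.0, "x": 0.02, "y": -0.015, "z": 0.007, "ax": -0.3, "ay": 0.0, "az": 0.0}, {"grip": 0.0, "x": 0.02, "y": -0.015, "z": 0.008, "ax": 0.0, "ay": 0.0, "az": 0.0}, {"grip": 0.0, "x": 0.02, "y": -0.015, "z": 0.008, "ax": 0.0, "ay": 0.0, "az": 0.0}, {"grip": 0.0, "x": 0.018, "y": -0.0115, "z": 0.007, "ax": 0.0, "ay": 0.0, "az": -0.6}, {"grip": 0.0, "x": 0.0, "y": 0.0, "z": 0.0, "ax": 0.0, "ay": -4.0, "az": 0.0}, {"grip": 0.0, "x": 0.0, "y": 0.0, "z": 0.0, "ax": 0.0, "ay": -4.0, "az": 0.0}, {"grip": 0.0, "x": 0.0, "y": 0.0, "z": 0.0, "ax": 0.0, "ay": -4.0, "az": 0.0}, {"grip": 0.0, "x": 0.0, "y": 0.0, "z": 0.0, "ax": 0.0, "ay": -4.0, "az": 0.0}, {"grip": 0.0, "x": 0.0, "y": 0.0, "z": 0.0, "ax": 0.0, "ay": 0.0, "az": 0.0}, {"grip": 0.0, "x": 0.0, "y": 0.0, "z": 0.0, "ax": 0.0, "ay": 0.0, "az": 0.0}])

```text
time: 7.85
position: [520.8, -97.3, 86.5]
tcp_rot: [0.094, 0.735, 0.664, -0.102]
force: [0.5, -0.1, -9.4]
width: 0.249
finger_force: 109.5
```

```bash
python3 - <<'E'
from cell import *
from h import *
s=state();R=tool(s);print(s['time'],s['position'].round(1),R[:,0].round(3),s['force'].round(1))
for n in("scene","top"):
    p,d=grab_frame(n);W=cloud(d,calibration(n));cv2.imwrite(f"pics/{n}4.png",cv2.resize(p[130:270,230:430] if n=="scene" else p[100:300,90:290],(800,560) if n=="scene" else (600,600)))
    B=(W-s['position'])@R   # tool frame
    m=masks(p)
    for k,zr in(("blue",(-55,-35)),("grey",(-40,-25))):
        P=B[m[k]&(d>0)&(abs(B[...,1])<25)&(B[...,0]>(-130 if k=="blue" else 65))&(B[...,0]<200)&(B[...,2]>-60)&(B[...,2]<-10)]
        if len(P)>20: print(n,k,len(P),"x",np.percentile(P[:,0],[1,99]).round(1),"y",np.percentile(P[:,1],[2,98]).round(1),"z",np.percentile(P[:,2],[2,10,50,90]).round(1))
    if n=="top":
        m=masks(p)["red"]&(d>0)&(abs(W[...,0]-540)<40)&(abs(W[...,1]-109)<40);print(rect(W[m&(W[...,2]>10)]))
print("FUL in tool",(FUL-s['position'])@R,"edge",(EDGE-s['position'])@R)
E
```

```text
7.85 [520.8 -97.3  86.5] [ 0.098  0.957 -0.274] [ 0.5 -0.1 -9.4]
scene blue 554 x [-117.9   51.5] y [-9.4 14.1] z [-45.3 -44.8 -44.  -25.2]
scene grey 345 x [ 66.6 180.4] y [-8.  12.6] z [-31.2 -30.8 -29.9 -23.7]
top blue 801 x [-118.5    2.6] y [-10.9  12. ] z [-47.4 -46.5 -44.8 -42. ]
top grey 180 x [ 70.1 129.5] y [-8.8 10.1] z [-33.6 -32.6 -30.8 -28.7]
(array([560.5, 111.7]), array([11.7, 34.5]), 0.1, [[555.0, 129.0], [555.0, 94.0], [566.0, 95.0], [566.0, 129.0]])
FUL in tool [215.05953207  -1.72450293  -2.52612115] edge [250.39866681 -15.86397731 -18.87698719]
```

View pics/scene4.png

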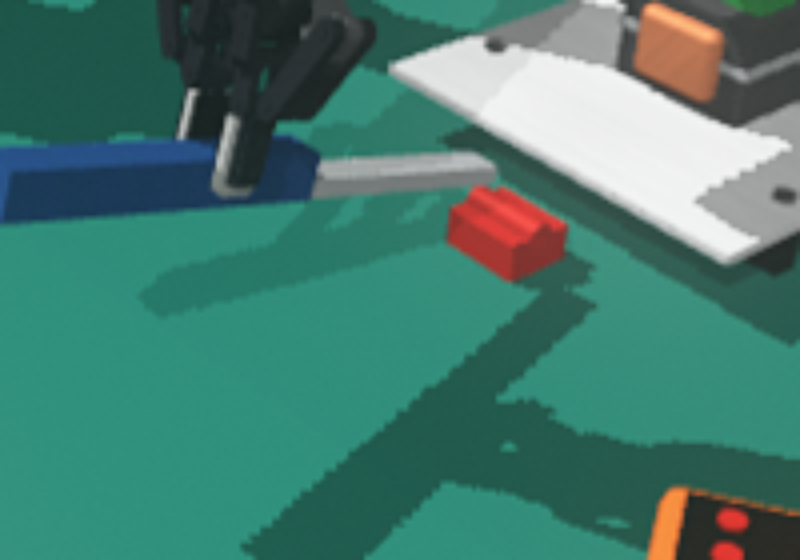

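The scene picture shows the bar held along the entry line, its tip at about (490,170) just behind and above the red crest at (520,210). The plate edge is clear ahead. In the tool frame the tip is at x=182 and the underside at z=-21. Next I lower 15.5 mm and slide in 107 mm.

Request:
step_arm(steps=[{"grip": 0.0, "x": 0.0, "y": -0.0027, "z": 0.008, "ax": 0.0, "ay": 0.0, "az": 0.0}, {"grip": 0.0, "x": 0.0, "y": 0.0, "z": 0.0075, "ax": 0.0, "ay": 0.0, "az": 0.0}, {"grip": 0.0, "x": 0.015, "y": 0.0, "z": 0.0, "ax": 0.0, "ay": 0.0, "az": 0.0}, {"grip": 0.0, "x": 0.015, "y": 0.0, "z": 0.0, "ax": 0.0, "ay": 0.0, "az": 0.0}, {"grip": 0.0, "x": 0.015, "y": 0.0, "z": 0.0, "ax": 0.0, "ay": 0.0, "az": 0.0}, {"grip": 0.0, "x": 0.01, "y": 0.0, "z": 0.0, "ax": 0.0, "ay": 0.0, "az": 0.0}, {"grip": 0.0, "x": 0.005, "y": 0.0, "z": 0.0, "ax": 0.0, "ay": 0.0, "az": 0.0}, {"grip": 0.0, "x": 0.0, "y": 0.0, "z": 0.0, "ax": 0.0, "ay": 0.0, "az": 0.0}])

```text
time: 8.75
position: [524.7, -43.7, 55.8]
tcp_rot: [0.095, 0.735, 0.664, -0.102]
force: [0.3, -1.2, -8.8]
width: 0.246
finger_force: 109.4
```

Request:
step_arm(steps=[{"grip": 0.0, "x": 0.01, "y": 0.0, "z": 0.0, "ax": 0.0, "ay": 0.0, "az": 0.0}, {"grip": 0.0, "x": 0.01, "y": 0.0, "z": 0.0, "ax": 0.0, "ay": 0.0, "az": 0.0}, {"grip": 0.0, "x": 0.01, "y": 0.0, "z": 0.0, "ax": 0.0, "ay": 0.0, "az": 0.0}, {"grip": 0.0, "x": 0.005, "y": 0.0, "z": 0.0, "ax": 0.0, "ay": 0.0, "az": 0.0}, {"grip": 0.0, "x": 0.0, "y": 0.0, "z": 0.0, "ax": 0.0, "ay": 0.0, "az": 0.0}])

```text
time: 9.25
position: [528.0, -10.5, 46.0]
tcp_rot: [0.095, 0.735, 0.664, -0.102]
force: [-0.4, -1.2, -9.2]
width: 0.246
finger_force: 109.5
```

```bash
sed -i 's/^TIPX,UND=.*/TIPX,UND=182.,21./' h.py; python3 - <<'E'
from cell import *
from h import *
s=state();R=tool(s);print(s['time'],s['position'].round(1),R[:,0].round(3),s['force'].round(1))
print("FUL in tool",(FUL-s['position'])@R,"edge",(EDGE-s['position'])@R)
p,d=grab_frame("scene");cv2.imwrite("pics/scene5.png",cv2.resize(p[130:270,250:450],(800,560)))
E
```

```text
9.25 [528.  -10.5  46. ] [ 0.098  0.956 -0.276] [-0.4 -1.2 -9.2]
FUL in tool [ 1.20174720e+02  4.52871895e-02 -1.77992164e+01] edge [155.48589638 -14.06247454 -34.23764363]
```

View pics/scene5.png

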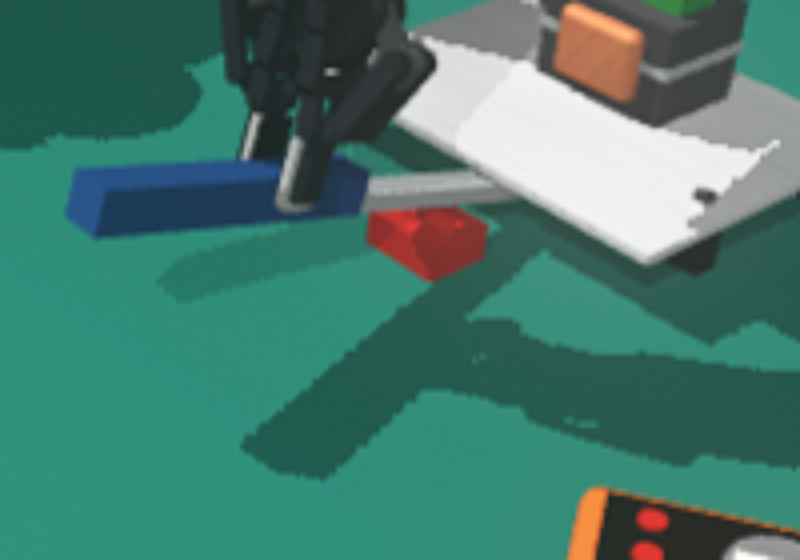

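The picture shows the blade across the red block, its tip out of sight under the plate edge near (510,190), and nothing in contact. Next I go 6 mm further, lower the bar onto the crest and lever about it.

Request:
step_arm(steps=[{"grip": 0.0, "x": 0.006, "y": 0.0, "z": 0.0015, "ax": 0.0, "ay": 0.0, "az": 0.0}, {"grip": 0.0, "x": 0.0007, "y": 0.0, "z": 0.004, "ax": 0.0, "ay": 2.0, "az": 0.0}, {"grip": 0.0, "x": 0.0007, "y": 0.0, "z": 0.004, "ax": 0.0, "ay": 2.0, "az": 0.0}, {"grip": 0.0, "x": 0.0007, "y": 0.0, "z": 0.004, "ax": 0.0, "ay": 2.0, "az": 0.0}, {"grip": 0.0, "x": 0.0007, "y": 0.0, "z": 0.004, "ax": 0.0, "ay": 2.0, "az": 0.0}, {"grip": 0.0, "x": 0.0, "y": 0.0, "z": 0.0, "ax": 0.0, "ay": 0.0, "az": 0.0}])

```text
time: 9.9
position: [527.6, -8.0, 26.5]
tcp_rot: [0.048, 0.741, 0.668, -0.051]
force: [-0.4, -0.5, -8.3]
width: 0.248
finger_force: 109.3
```

```bash
python3 - <<'E'
from cell import *
from h import *
s=state();R=tool(s);print(s['time'],s['position'].round(1),np.degrees(np.arcsin(R[2,0])),s['force'].round(1),s['wrist_torque'].round(2))
for a in(-8,0,6,7):
    p,Q=barpose(a,66);print(a,p.round(1));plan(s,p,Q)
E
```

```text
9.9 [527.6  -8.   26.5] -8.036871930924727 [-0.4 -0.5 -8.3] [0.3  0.02 0.04]
-8 [528.4  -6.8  25.3]
shift m [0.0014 0.0006 0.0011] len 0.002 turn deg [ 0.19  0.04 -0.16]
0 [528.5  -6.1   9. ]
shift m [0.0044 0.0006 0.0171] len 0.018 turn deg [ 0.2   8.04 -0.14]
6 [528.7  -4.1  -3.1]
shift m [0.008  0.0005 0.0287] len 0.03 turn deg [ 0.21 14.04 -0.13]
7 [528.7  -3.7  -5. ]
shift m [0.0088 0.0005 0.0306] len 0.032 turn deg [ 0.21 15.04 -0.13]
```

Request:
step_arm(steps=[{"grip": 0.0, "x": 0.001, "y": 0.0, "z": 0.0045, "ax": 0.0, "ay": 2.0, "az": 0.0}, {"grip": 0.0, "x": 0.0007, "y": 0.0, "z": 0.0043, "ax": 0.0, "ay": 2.0, "az": 0.0}, {"grip": 0.0, "x": 0.0007, "y": 0.0, "z": 0.0041, "ax": 0.0, "ay": 2.0, "az": 0.0}, {"grip": 0.0, "x": 0.0007, "y": 0.0, "z": 0.0041, "ax": 0.0, "ay": 2.0, "az": 0.0}, {"grip": 0.0, "x": 0.0, "y": 0.0, "z": 0.0, "ax": 0.0, "ay": 0.0, "az": 0.0}])

```text
time: 10.4
position: [528.5, -5.5, 9.6]
tcp_rot: [0.002, 0.743, 0.67, 0.001]
force: [0.1, 2.4, -8.3]
width: 0.253
finger_force: 109.6
```

Request:
step_arm(steps=[{"grip": 0.0, "x": 0.0007, "y": 0.0, "z": 0.0041, "ax": 0.0, "ay": 2.0, "az": 0.0}, {"grip": 0.0, "x": 0.0007, "y": 0.0, "z": 0.0041, "ax": 0.0, "ay": 2.0, "az": 0.0}, {"grip": 0.0, "x": 0.0007, "y": 0.0, "z": 0.0041, "ax": 0.0, "ay": 2.0, "az": 0.0}, {"grip": 0.0, "x": 0.0, "y": 0.0, "z": 0.0, "ax": 0.0, "ay": 0.0, "az": 0.0}])

```text
time: 10.8
position: [528.8, -3.2, -2.5]
tcp_rot: [-0.033, 0.741, 0.669, 0.04]
force: [0.5, 1.5, -8.3]
width: 0.247
finger_force: 109.7
```

```bash
python3 - <<'E'
from cell import *
from h import *
s=state();R=tool(s);print(s['time'],s['position'].round(1),np.degrees(np.arcsin(R[2,0])),s['force'].round(1),s['wrist_torque'].round(2))
p,Q=barpose(7,66);plan(s,p,Q)
p,d=grab_frame("top");W=cloud(d,calibration("top"));m=masks(p)
P=W[m["grey"]&(d>0)];P=P[(P[:,2]>30)&(P[:,2]<65)&(P[:,0]>390)&(P[:,0]<690)&(P[:,1]>130)&(P[:,1]<370)];x=(P-EDGE)@np.c_[N,L]
A_=np.c_[x,np.ones(len(x))];k=abs(P[:,2]-50)<20
for _ in range(3):
    c=np.linalg.lstsq(A_[k],P[k,2],rcond=None)[0];k=abs(A_@c-P[:,2])<4
print("plate top z=",c.round(4),"x range",np.percentile(x[k,0],[.5,99.5]),"y",np.percentile(x[k,1],[.5,99.5]))
B=(W-s['position'])@R
P=B[m["blue"]&(d>0)&(abs(B[...,1])<25)&(B[...,0]>-140)&(B[...,0]<0)&(B[...,2]>-60)&(B[...,2]<-15)]
print("handle",np.percentile(P[:,0],[1,99]),P[:,2][:].mean(),np.polyfit(P[:,0],P[:,2],1))
E
```

```text
10.8 [528.8  -3.2  -2.5] 5.933621026004751 [ 0.5  1.5 -8.3] [-0.12  0.07  0.09]
shift m [-0.0008 -0.0001  0.0025] len 0.003 turn deg [ 0.24  1.07 -0.03]
plate top z= [-0.0594 -0.     53.0294] x range [  6.01641444 202.940575  ] y [-128.66208189  129.62873006]
handle [-115.11104948  -22.8218545 ] -45.07318870314264 [ 1.4426571e-02 -4.3821458e+01]
```

Request:
step_arm(steps=[{"grip": 0.0, "x": 0.0, "y": 0.0, "z": 0.002, "ax": 0.0, "ay": 1.0, "az": 0.0}, {"grip": 0.0, "x": 0.0, "y": 0.0, "z": 0.0015, "ax": 0.0, "ay": 0.5, "az": 0.0}, {"grip": 0.0, "x": 0.0, "y": 0.0, "z": 0.0, "ax": 0.0, "ay": 0.0, "az": 0.0}])

```text
time: 11.15
position: [529.2, -2.3, -5.8]
tcp_rot: [-0.042, 0.74, 0.669, 0.05]
force: [0.2, 1.2, -6.8]
width: 0.245
finger_force: 109.8
```

```bash
cat >> h.py <<'E'
def plate(p,d,c):
    W=cloud(d,c);m=masks(p)
    P=W[m["grey"]&(d>0)];P=P[(P[:,2]>30)&(P[:,2]<65)&(P[:,0]>390)&(P[:,0]<690)&(P[:,1]>130)&(P[:,1]<370)];x=(P-EDGE)@np.c_[N,L]
    A_=np.c_[x,np.ones(len(x))];k=abs(P[:,2]-50)<20
    for _ in range(3):
        q=np.linalg.lstsq(A_[k],P[k,2],rcond=None)[0];k=abs(A_@q-P[:,2])<4
    print("plate top z=",q.round(4),rect(P[k]),"x range",np.percentile(x[k,0],[.5,99.5]).round(1))
def handle(p,d,c): # handle top in plate frame about FUL
    W=cloud(d,c);P=W[masks(p)["blue"]&(d>0)];f=(P-FUL)@np.c_[N,L,Z];f=f[(abs(f[:,1])<30)&(f[:,0]<-40)&(f[:,0]>-260)&(f[:,2]>-25)]
    q=np.polyfit(f[:,0],f[:,2],1);print("handle x",np.percentile(f[:,0],[1,99]).round(1),"y",np.percentile(f[:,1],[3,97]).round(1),"slope deg",np.degrees(np.arctan(q[0])).round(2))
E
python3 - <<'E'
from cell import *
from h import *
s=state();R=tool(s);print(s['time'],s['position'].round(1),np.degrees(np.arcsin(R[2,0])),s['force'].round(1),s['wrist_torque'].round(2))
p0,d0=cv2.imread("pics/top1.png"),np.load("top1d.npy");c=calibration("top");plate(p0,d0,c)
p,d=grab_frame("top");plate(p,d,c);handle(p,d,c)
E
```

```text
11.15 [529.2  -2.3  -5.8] 7.513716894229598 [ 0.2  1.2 -6.8] [-0.05  0.14  0.19]
plate top z= [ 1.00000e-03 -4.00000e-04  4.14647e+01] (array([540.2, 249.6]), array([203.3, 261.7]), 84.2, [[400.0, 162.0], [660.0, 135.0], [681.0, 338.0], [420.0, 364.0]]) x range [  1.4 200.3]
plate top z= [-6.99000e-02 -4.00000e-04  5.50783e+01] (array([540.4, 253.6]), array([201.6, 261.3]), 84.2, [[400.0, 166.0], [660.0, 140.0], [681.0, 341.0], [421.0, 367.0]]) x range [  6.2 202.9]
handle x [-232.   -66.9] y [-11.6  21.6] slope deg 9.25
```

Request:
step_arm(steps=[{"grip": 0.0, "x": 0.0, "y": 0.0, "z": 0.001, "ax": 0.0, "ay": 0.2, "az": 0.0}, {"grip": 0.0, "x": 0.0, "y": 0.0, "z": 0.0, "ax": 0.0, "ay": 0.0, "az": 0.0}, {"grip": 0.3, "x": 0.0, "y": 0.0, "z": 0.0, "ax": 0.0, "ay": 0.0, "az": 0.0}, {"grip": 0.4, "x": 0.0, "y": 0.0, "z": 0.0, "ax": 0.0, "ay": 0.0, "az": 0.0}, {"grip": 0.7, "x": 0.0, "y": 0.0, "z": 0.0, "ax": 0.0, "ay": 0.0, "az": 0.0}, {"grip": 1.0, "x": 0.0, "y": 0.0, "z": 0.0, "ax": 0.0, "ay": 0.0, "az": 0.0}, {"grip": 1.0, "x": 0.0, "y": 0.0, "z": 0.0, "ax": 0.0, "ay": 0.0, "az": 0.0}, {"grip": 1.0, "x": 0.0, "y": 0.0, "z": 0.0, "ax": 0.0, "ay": 0.0, "az": 0.0}])

```text
time: 12.0
position: [529.5, -2.4, -6.7]
tcp_rot: [-0.043, 0.74, 0.669, 0.052]
force: [0.1, -0.4, 0.6]
width: 1.002
finger_force: 0.0
```

Request:
step_arm(steps=[{"grip": 1.0, "x": 0.0, "y": 0.0, "z": -0.01, "ax": 0.0, "ay": 0.0, "az": 0.0}, {"grip": 1.0, "x": 0.0, "y": 0.0, "z": -0.03, "ax": 0.0, "ay": 0.0, "az": 0.0}, {"grip": 1.0, "x": 0.0, "y": 0.0, "z": -0.04, "ax": 0.0, "ay": 0.0, "az": 0.0}, {"grip": 1.0, "x": 0.0, "y": 0.0, "z": -0.04, "ax": 0.0, "ay": 0.0, "az": 0.0}, {"grip": 1.0, "x": 0.0, "y": 0.0, "z": -0.03, "ax": 0.0, "ay": 0.0, "az": 0.0}, {"grip": 1.0, "x": 0.0, "y": 0.0, "z": 0.0, "ax": 0.0, "ay": -3.7, "az": 0.0}, {"grip": 1.0, "x": 0.0, "y": 0.0, "z": 0.0, "ax": 0.0, "ay": -3.7, "az": 0.0}, {"grip": 1.0, "x": 0.0, "y": 0.0, "z": 0.0, "ax": 0.0, "ay": 0.0, "az": 0.0}])

```text
time: 12.8
position: [526.9, -21.1, 143.2]
tcp_rot: [0.001, 0.741, 0.671, 0.004]
force: [0.5, 0.1, -0.4]
width: 1.0
finger_force: 0.0
```

```bash
python3 - <<'E'
from cell import *
from h import *
s=state();R=tool(s);print(s['time'],s['position'].round(1),s['force'].round(1),s['width'])
c=calibration("top");p,d=grab_frame("top");plate(p,d,c);handle(p,d,c)
for a in(92.4,-87.6):plan(s,[450.4,-351.6,100],toolR(a))
E
```

```text
12.8 [526.9 -21.1 143.2] [ 0.5  0.1 -0.4] 0.9996446561281863
plate top z= [-7.1900e-02 -2.1000e-03  5.5267e+01] (array([571. , 249.7]), array([203.1, 198.8]), 84.1, [[462.0, 159.0], [659.0, 138.0], [680.0, 341.0], [483.0, 361.0]]) x range [  4.  202.9]
handle x [-231.4 -117.9] y [-12.1  10.7] slope deg 7.17
shift m [-0.3367 -0.0436  0.0412] len 0.342 turn deg [ 0.43 -0.25 -8.1 ]
shift m [-0.3367 -0.0436  0.0412] len 0.342 turn deg [ -0.38  -0.64 171.89]
```

```bash
python3 - <<'E'
from cell import *
from h import *
plan(state(),[451.3,-373.6,143],toolR(92.4))
E
```

```text
shift m [-0.358  -0.0398 -0.0028] len 0.36 turn deg [ 0.37 -0.32 -8.1 ]
```

Request:
step_arm(steps=[{"grip": 1.0, "x": -0.0448, "y": -0.005, "z": 0.0, "ax": 0.0, "ay": 0.0, "az": 0.0}, {"grip": 1.0, "x": -0.0448, "y": -0.005, "z": 0.0, "ax": 0.0, "ay": 0.0, "az": 0.0}, {"grip": 1.0, "x": -0.0448, "y": -0.005, "z": 0.0, "ax": 0.0, "ay": 0.0, "az": 0.0}, {"grip": 1.0, "x": -0.0448, "y": -0.005, "z": 0.0, "ax": 0.0, "ay": 0.0, "az": 0.0}, {"grip": 1.0, "x": -0.0448, "y": -0.005, "z": 0.0, "ax": 0.0, "ay": 0.0, "az": 0.0}, {"grip": 1.0, "x": -0.0448, "y": -0.005, "z": 0.0, "ax": 0.0, "ay": 0.0, "az": 0.0}, {"grip": 1.0, "x": -0.0448, "y": -0.005, "z": 0.0, "ax": 0.0, "ay": 0.0, "az": 0.0}, {"grip": 1.0, "x": -0.0444, "y": -0.0048, "z": 0.0, "ax": 0.0, "ay": 0.0, "az": 0.0}, {"grip": 1.0, "x": 0.0, "y": 0.0, "z": 0.0, "ax": 0.4, "ay": 0.0, "az": -4.1}, {"grip": 1.0, "x": 0.0, "y": 0.0, "z": 0.0, "ax": 0.0, "ay": -0.3, "az": -4.0}, {"grip": 1.0, "x": 0.0, "y": 0.0, "z": 0.0, "ax": 0.0, "ay": 0.0, "az": 0.0}])

```text
time: 13.95
position: [449.5, -374.9, 139.1]
tcp_rot: [-0.001, 0.693, 0.721, 0.0]
force: [-0.3, 0.1, 0.5]
width: 1.001
finger_force: 0.0
```

```bash
python3 - <<'E'
from cell import *
from h import *
s=state();print(s['time'],s['position'].round(1))
c=calibration("wrist");p,d=grab_frame("wrist");W=cloud(d,c)
P=W[masks(p)["yellow"]&(d>0)];print(len(P),np.percentile(P[:,2],[5,50,95]));P=P[(P[:,2]>36)&(P[:,2]<48)];print(*rect(P))
c=calibration("top");p,d=grab_frame("top");plate(p,d,c);handle(p,d,c)
plan(s,[451.3,-373.6,-24],toolR(92.4))
E
```

```text
13.95 [ 449.5 -374.9  139.1]
7466 [39.25398171 40.50034691 41.63509413]
[ 448.8 -352.3] [ 35.5 119.5] 3.1 [[428.0, -294.0], [434.0, -413.0], [470.0, -411.0], [463.0, -292.0]]
plate top z= [-7.07000e-02 -4.00000e-04  5.52821e+01] (array([540.1, 253.1]), array([202.5, 260.7]), 84.4, [[400.0, 165.0], [660.0, 140.0], [680.0, 341.0], [420.0, 367.0]]) x range [  4.5 202.9]
handle x [-230.9  -68.1] y [-12.2  10.8] slope deg 7.38
shift m [0.0009 0.0021 0.1631] len 0.163 turn deg [-0.09 -0.1  -0.21]
```

Request:
step_arm(steps=[{"grip": 1.0, "x": 0.0, "y": 0.0, "z": 0.04, "ax": 0.0, "ay": 0.0, "az": -0.5}, {"grip": 1.0, "x": 0.0, "y": 0.0, "z": 0.04, "ax": 0.0, "ay": 0.0, "az": 0.0}, {"grip": 1.0, "x": 0.0, "y": 0.0, "z": 0.04, "ax": 0.0, "ay": 0.0, "az": 0.0}, {"grip": 1.0, "x": 0.0, "y": 0.0, "z": 0.025, "ax": 0.0, "ay": 0.0, "az": 0.0}, {"grip": 1.0, "x": 0.0, "y": 0.0, "z": 0.012, "ax": 0.0, "ay": 0.0, "az": 0.0}, {"grip": 1.0, "x": 0.0, "y": 0.0, "z": 0.006, "ax": 0.0, "ay": 0.0, "az": 0.0}, {"grip": 0.3, "x": 0.0, "y": 0.0, "z": 0.0, "ax": 0.0, "ay": 0.0, "az": 0.0}, {"grip": 0.3, "x": 0.0, "y": 0.0, "z": 0.0, "ax": 0.0, "ay": 0.0, "az": 0.0}, {"grip": 0.2, "x": 0.0, "y": 0.0, "z": 0.0, "ax": 0.0, "ay": 0.0, "az": 0.0}, {"grip": 0.2, "x": 0.0, "y": 0.0, "z": 0.0, "ax": 0.0, "ay": 0.0, "az": 0.0}, {"grip": 0.2, "x": 0.0, "y": 0.0, "z": 0.0, "ax": 0.0, "ay": 0.0, "az": 0.0}, {"grip": 0.2, "x": 0.0, "y": 0.0, "z": 0.0, "ax": 0.0, "ay": 0.0, "az": 0.0}], grip_force=40)

```text
time: 15.25
position: [451.6, -375.5, -21.4]
tcp_rot: [0.001, 0.69, 0.724, -0.0]
force: [0.6, -0.7, 6.4]
width: 0.419
finger_force: 41.9
```

Request:
step_arm(steps=[{"grip": 0.2, "x": 0.0, "y": 0.0, "z": -0.01, "ax": 0.0, "ay": 0.0, "az": 0.0}, {"grip": 0.2, "x": 0.0, "y": 0.0, "z": -0.03, "ax": 0.0, "ay": 0.0, "az": 0.0}, {"grip": 0.2, "x": 0.0, "y": 0.0, "z": -0.04, "ax": 0.0, "ay": 0.0, "az": 0.0}, {"grip": 0.2, "x": 0.0, "y": 0.0, "z": -0.04, "ax": 0.0, "ay": 0.0, "az": 0.0}, {"grip": 0.2, "x": 0.0, "y": 0.0, "z": 0.0, "ax": 0.0, "ay": 0.0, "az": 0.0}])

```text
time: 15.75
position: [454.3, -377.7, 104.2]
tcp_rot: [0.006, 0.69, 0.724, -0.0]
force: [0.3, -1.8, -0.6]
width: 0.416
finger_force: 41.2
```

```bash
python3 - <<'E'
from cell import *
from h import *
s=state();R=tool(s);print(s['time'],s['position'].round(1),s['force'].round(1),s['width'],s['finger_force'])
for n in("top","scene"):
    c=calibration(n);p,d=grab_frame(n);W=cloud(d,c);B=(W-s['position'])@R
    P=B[masks(p)["yellow"]&(d>0)];P=P[abs(P[:,2]+40)<50]
    print(n,len(P),[np.percentile(P[:,i],[1,10,50,90,99]).round(1).tolist() for i in range(3)])
E
```

```text
15.75 [ 454.3 -377.7  104.2] [ 0.3 -1.8 -0.6] 0.4162497705889051 41.203765869140625
top 937 [[4.6, 13.4, 47.8, 81.3, 83.0], [-17.0, -15.2, -0.5, 14.3, 17.9], [-65.8, -64.3, -62.6, -51.9, -30.4]]
scene 2181 [[-35.6, -33.1, 27.9, 72.1, 82.0], [-14.8, -6.1, 17.0, 18.8, 20.1], [-62.0, -60.7, -48.3, -25.3, -20.2]]
```

```bash
python3 - <<'E'
from cell import *
from h import *
s=state();t=EDGE+N*-111+L*71;print(t)
plan(s,[t[0],t[1],104],toolR(84.2))
E
```

```text
[448.14622069  45.74323842  36.        ]
shift m [ 0.4203  0.0174 -0.0064] len 0.421 turn deg [0.06 0.12 8.57]
```

Request:
step_arm(steps=[{"grip": 0.2, "x": 0.03, "y": 0.0017, "z": 0.0, "ax": 0.0, "ay": 0.0, "az": 0.0}, {"grip": 0.2, "x": 0.045, "y": 0.0017, "z": 0.0, "ax": 0.0, "ay": 0.0, "az": 0.0}, {"grip": 0.2, "x": 0.045, "y": 0.0017, "z": 0.0, "ax": 0.0, "ay": 0.0, "az": 0.0}, {"grip": 0.2, "x": 0.045, "y": 0.0017, "z": 0.0, "ax": 0.0, "ay": 0.0, "az": 0.0}, {"grip": 0.2, "x": 0.045, "y": 0.0017, "z": 0.0, "ax": 0.0, "ay": 0.0, "az": 0.0}, {"grip": 0.2, "x": 0.045, "y": 0.0017, "z": 0.0, "ax": 0.0, "ay": 0.0, "az": 0.0}, {"grip": 0.2, "x": 0.045, "y": 0.0017, "z": 0.0, "ax": 0.0, "ay": 0.0, "az": 0.0}, {"grip": 0.2, "x": 0.045, "y": 0.0017, "z": 0.0, "ax": 0.0, "ay": 0.0, "az": 0.0}, {"grip": 0.2, "x": 0.045, "y": 0.0017, "z": 0.0, "ax": 0.0, "ay": 0.0, "az": 0.0}, {"grip": 0.2, "x": 0.03, "y": 0.0017, "z": 0.0, "ax": 0.0, "ay": 0.0, "az": 2.5}, {"grip": 0.2, "x": 0.0, "y": 0.0, "z": 0.0, "ax": 0.0, "ay": 0.0, "az": 6.0}, {"grip": 0.2, "x": 0.0, "y": 0.0, "z": 0.0, "ax": 0.0, "ay": 0.0, "az": 0.0}])

```text
time: 17.05
position: [444.8, 46.9, 94.6]
tcp_rot: [-0.002, 0.741, 0.672, -0.002]
force: [0.5, 0.1, -0.6]
width: 0.416
finger_force: 41.1
```

```bash
python3 - <<'E'
from cell import *
from h import *
s=state();print(s['time'],s['position'].round(1));t=EDGE+N*-111+L*71
plan(s,[t[0],t[1],-19],toolR(84.2))
E
```

```text
17.05 [444.8  46.9  94.6]
shift m [-0.0008  0.0041  0.1136] len 0.114 turn deg [-0.32  0.06  0.2 ]
```

Request:
step_arm(steps=[{"grip": 0.2, "x": 0.0, "y": 0.003, "z": 0.03, "ax": -0.3, "ay": 0.0, "az": 0.2}, {"grip": 0.2, "x": 0.0, "y": 0.0, "z": 0.04, "ax": 0.0, "ay": 0.0, "az": 0.0}, {"grip": 0.2, "x": 0.0, "y": 0.0, "z": 0.025, "ax": 0.0, "ay": 0.0, "az": 0.0}, {"grip": 0.2, "x": 0.0, "y": 0.0, "z": 0.01, "ax": 0.0, "ay": 0.0, "az": 0.0}, {"grip": 0.2, "x": 0.0, "y": 0.0, "z": 0.006, "ax": 0.0, "ay": 0.0, "az": 0.0}, {"grip": 0.2, "x": 0.0, "y": 0.0, "z": 0.0, "ax": 0.0, "ay": 0.0, "az": 0.0}])

```text
time: 17.65
position: [450.1, 45.3, -14.7]
tcp_rot: [0.001, 0.743, 0.67, 0.001]
force: [-0.4, 0.4, -0.9]
width: 0.409
finger_force: 41.0
```

```bash
python3 - <<'E'
from cell import *
from h import *
s=state();print(s['time'],s['position'].round(1),s['force'].round(1));t=EDGE+N*-51+L*71
plan(s,[t[0],t[1],-19.5],toolR(84.2))
for n in("top","scene"):
    c=calibration(n);p,d=grab_frame(n);W=cloud(d,c)
    P=W[masks(p)["yellow"]&(d>0)];f=(P-EDGE)@np.c_[N,L,Z]
    f=f[(abs(f[:,1]-70)<40)&(abs(f[:,0]+80)<120)&(f[:,2]<20)]
    print(n,len(f),[np.percentile(f[:,i],[1,10,50,90,99]).round(1).tolist() for i in range(3)])
cv2.imwrite("pics/scene6.png",cv2.resize(p[100:260,210:470],(780,480)))
E
```

```text
17.65 [450.1  45.3 -14.7] [-0.4  0.4 -0.9]
shift m [ 0.0603 -0.0021  0.0048] len 0.06 turn deg [ 0.17  0.03 -0.13]
top 188 [[-148.9, -148.5, -140.3, -130.6, -124.5], [50.2, 54.8, 70.7, 83.9, 86.5], [-16.9, 4.0, 11.7, 13.9, 15.2]]
scene 817 [[-149.2, -148.1, -121.3, -41.3, -31.6], [46.8, 48.4, 50.5, 76.1, 84.3], [-26.9, -22.8, -1.6, 12.6, 13.8]]
```

View pics/scene6.png

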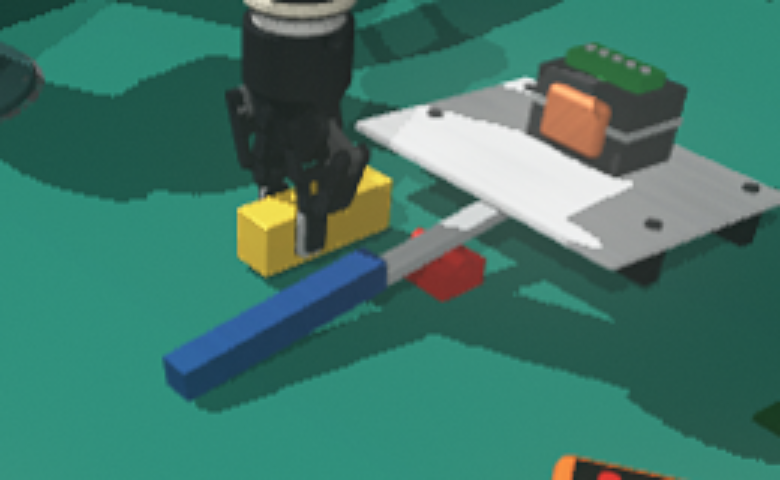

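The picture shows the bar holding the plate edge up, and the shim held just in front of it with its front end at (390,190), in line and about 83 mm to the bar's side. I'll lower it a little and slide it in 62 mm.

Request:
step_arm(steps=[{"grip": 0.2, "x": 0.0, "y": 0.0, "z": 0.0045, "ax": 0.0, "ay": 0.0, "az": 0.0}, {"grip": 0.2, "x": 0.01, "y": 0.0, "z": 0.0, "ax": 0.0, "ay": 0.0, "az": 0.0}, {"grip": 0.2, "x": 0.01, "y": 0.0, "z": 0.0, "ax": 0.0, "ay": 0.0, "az": 0.0}, {"grip": 0.2, "x": 0.008, "y": 0.0, "z": 0.0, "ax": 0.0, "ay": 0.0, "az": 0.0}, {"grip": 0.2, "x": 0.006, "y": 0.0, "z": 0.0, "ax": 0.0, "ay": 0.0, "az": 0.0}, {"grip": 0.2, "x": 0.006, "y": 0.0, "z": 0.0, "ax": 0.0, "ay": 0.0, "az": 0.0}, {"grip": 0.2, "x": 0.0, "y": 0.0, "z": 0.0, "ax": 0.0, "ay": 0.0, "az": 0.0}])

```text
time: 18.45
position: [454.6, 86.3, -18.8]
tcp_rot: [0.002, 0.742, 0.67, 0.001]
force: [0.0, 0.6, -1.0]
width: 0.414
finger_force: 41.0
```

Request:
step_arm(steps=[{"grip": 0.2, "x": 0.006, "y": 0.0, "z": 0.0, "ax": 0.0, "ay": 0.0, "az": 0.0}, {"grip": 0.2, "x": 0.006, "y": 0.0, "z": 0.0, "ax": 0.0, "ay": 0.0, "az": 0.0}, {"grip": 0.2, "x": 0.006, "y": 0.0, "z": 0.0, "ax": 0.0, "ay": 0.0, "az": 0.0}, {"grip": 0.2, "x": 0.004, "y": 0.0, "z": 0.0, "ax": 0.0, "ay": 0.0, "az": 0.0}, {"grip": 0.2, "x": 0.0, "y": 0.0, "z": 0.0, "ax": 0.0, "ay": 0.0, "az": 0.0}])

```text
time: 18.95
position: [456.9, 107.8, -18.8]
tcp_rot: [0.002, 0.742, 0.67, 0.001]
force: [-0.3, -0.3, -1.1]
width: 0.418
finger_force: 41.0
```

```bash
cat >> h.py <<'E'
def shim(p,d,c):
    W=cloud(d,c);P=W[masks(p)["yellow"]&(d>0)];f=(P-EDGE)@np.c_[N,L,Z]
    f=f[(abs(f[:,1]-70)<40)&(abs(f[:,0]+80)<120)&(f[:,2]<20)]
    print("shim",len(f),[np.percentile(f[:,i],[1,10,50,90,99]).round(1).tolist() for i in range(3)])
E
python3 - <<'E'
from cell import *
from h import *
s=state();R=tool(s);print(s['time'],s['position'].round(1),s['force'].round(1),np.degrees(np.arcsin(R[2,0])))
for n in("top","scene"):
    c=calibration(n);p,d=grab_frame(n);shim(p,d,c)
    if n=="top":plate(p,d,c);handle(p,d,c)
E
```

```text
18.95 [456.9 107.8 -18.8] [-0.3 -0.3 -1.1] -0.008864731024887612
shim 269 [[-86.1, -85.3, -74.6, -61.1, -57.2], [45.2, 53.6, 69.1, 82.7, 86.2], [-36.2, -12.7, 7.2, 9.4, 11.3]]
plate top z= [-7.23000e-02  1.00000e-04  5.54769e+01] (array([540.5, 254. ]), array([201.6, 261.3]), 84.2, [[400.0, 167.0], [660.0, 141.0], [681.0, 341.0], [421.0, 367.0]]) x range [  6. 204.]
handle x [-230.9  -67.6] y [-12.1  10.7] slope deg 7.24
shim 685 [[-87.2, -85.8, -63.4, 12.2, 28.8], [47.4, 48.8, 51.2, 77.5, 83.8], [-32.4, -28.1, -8.2, 7.4, 8.9]]
```

Request:
step_arm(steps=[{"grip": 0.2, "x": 0.0, "y": 0.0, "z": 0.002, "ax": 0.0, "ay": 0.0, "az": 0.0}, {"grip": 0.2, "x": 0.0, "y": 0.0, "z": 0.0, "ax": 0.0, "ay": 0.0, "az": 0.0}, {"grip": 0.5, "x": 0.0, "y": 0.0, "z": 0.0, "ax": 0.0, "ay": 0.0, "az": 0.0}, {"grip": 0.7, "x": 0.0, "y": 0.0, "z": 0.0, "ax": 0.0, "ay": 0.0, "az": 0.0}, {"grip": 0.8, "x": 0.0, "y": 0.0, "z": 0.0, "ax": 0.0, "ay": 0.0, "az": 0.0}, {"grip": 0.8, "x": 0.0, "y": 0.0, "z": 0.0, "ax": 0.0, "ay": 0.0, "az": 0.0}, {"grip": 0.8, "x": 0.0, "y": 0.0, "z": -0.01, "ax": 0.0, "ay": 0.0, "az": 0.0}, {"grip": 0.8, "x": 0.0, "y": 0.0, "z": -0.03, "ax": 0.0, "ay": 0.0, "az": 0.0}, {"grip": 0.8, "x": 0.0, "y": 0.0, "z": -0.04, "ax": 0.0, "ay": 0.0, "az": 0.0}, {"grip": 0.8, "x": 0.0, "y": 0.0, "z": -0.04, "ax": 0.0, "ay": 0.0, "az": 0.0}, {"grip": 0.8, "x": 0.0, "y": 0.0, "z": -0.04, "ax": 0.0, "ay": 0.0, "az": 0.0}, {"grip": 0.8, "x": 0.0, "y": 0.0, "z": 0.0, "ax": 0.0, "ay": 0.0, "az": 0.0}])

```text
time: 20.25
position: [461.3, 108.4, 146.9]
tcp_rot: [0.005, 0.743, 0.67, 0.007]
force: [-0.1, -0.2, 0.5]
width: 0.803
finger_force: 0.0
```

Request:
step_arm(steps=[{"grip": 0.8, "x": -0.03, "y": 0.0, "z": -0.02, "ax": 0.0, "ay": 0.0, "az": 0.0}, {"grip": 0.8, "x": -0.03, "y": 0.0, "z": -0.02, "ax": 0.0, "ay": 0.0, "az": 0.0}, {"grip": 0.8, "x": -0.03, "y": 0.0, "z": 0.0, "ax": 0.0, "ay": 0.0, "az": 0.0}, {"grip": 0.8, "x": -0.03, "y": 0.0, "z": 0.0, "ax": 0.0, "ay": 0.0, "az": 0.0}, {"grip": 0.8, "x": 0.0, "y": 0.0, "z": 0.0, "ax": 0.0, "ay": 0.0, "az": 0.0}, {"grip": 0.8, "x": 0.0, "y": 0.0, "z": 0.0, "ax": 0.0, "ay": 0.0, "az": 0.0}])

```text
time: 20.85
position: [443.3, -12.2, 179.2]
tcp_rot: [0.001, 0.743, 0.669, 0.001]
force: [-0.5, 0.1, 0.1]
width: 0.801
finger_force: 0.0
```

```bash
python3 - <<'E'
from cell import *
from h import *
s=state();print(s['time'],s['position'].round(1),s['force'].round(1),np.abs(s['dq']).max())
for n in("top","scene"):
    c=calibration(n);p,d=grab_frame(n);shim(p,d,c)
    if n=="top":plate(p,d,c);handle(p,d,c)
cv2.imwrite("pics/scene7.png",cv2.resize(p[100:360,100:470],(777,546)))
E
```

```text
20.85 [443.3 -12.2 179.2] [-0.5  0.1  0.1] 0.028194578588261316
shim 348 [[-82.7, -64.8, -26.4, 0.8, 6.7], [59.9, 66.4, 78.0, 84.8, 86.7], [-28.8, 1.8, 4.9, 7.1, 8.7]]
plate top z= [-7.04000e-02  3.40000e-03  5.50017e+01] (array([538.7, 253. ]), array([202.3, 259.1]), 83.9, [[399.0, 166.0], [657.0, 139.0], [678.0, 340.0], [421.0, 367.0]]) x range [  4.3 204.2]
handle x [-231.5 -131.7] y [-12.1  10.7] slope deg 7.4
shim 1023 [[-87.5, -85.7, -43.0, 8.8, 29.2], [48.0, 49.2, 51.5, 76.5, 84.6], [-34.3, -29.0, -6.4, 5.1, 6.5]]
```

View pics/scene7.png

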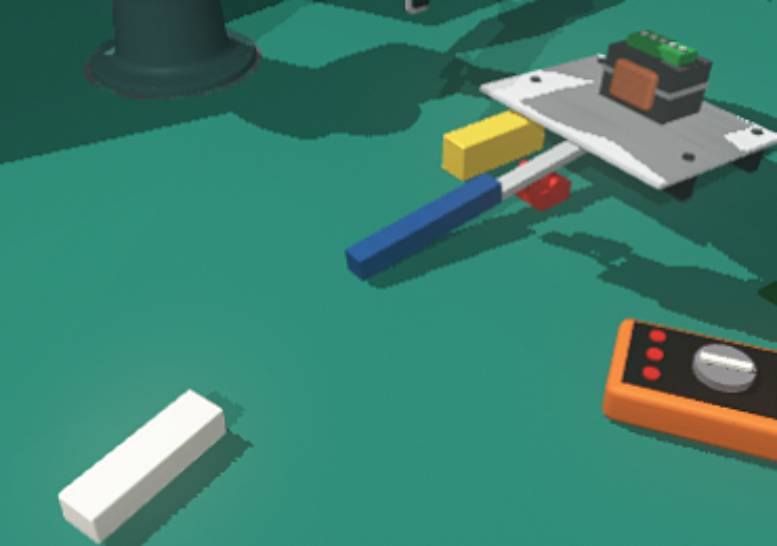

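The final picture shows the edge held up by the bar, with the handle end on the bench at (365,265). The yellow shim's end is under the edge at (540,130), flat on the bench. The white block at (140,465) is untouched and the arm is clear.

```bash
python3 -c "
from cell import *
print(close_job())"
```

```text
the job is handed in; nothing more can be done
None
```

The job is handed in at about 21 s of robot time: the bar's own weight holds the plate edge up about 14 mm, with the handle down on the bench, and the yellow shim stands flat with its end about 30 mm under the edge, roughly 83 mm to the bar's side, with the transformer and the white block still in place.

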